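# Take the long temperature probe off its rail and hold it centred in the cool box

## Task

Check the vaccine cool box: grip the long, thin temperature probe (square handle), pull it straight up out of its sprung catch on the rail, and lower its rod upright through the middle of the guide hole in the cool box lid without the probe ever touching the box, until the black ring on the rod is level with the top of the hole. Finish while still holding the probe there, still, upright and centred in the hole: do not let go. Leave the short probe and the other things on the table where they are.

Things in the scene. Friction and masses are not known exactly. Their poses are not given: they have to be found in the camera images.
- probe: Long probe (about 80 to 145 g), upright in one of the rail's two holes. Origin: centre of the collar's underside, on the rail's top; z up its axis. Up from there: round grey collar, 28 mm wide tapering to 22 mm at 13 mm; square grey handle 18 x 18 mm, faces square to its x and y, from 13 to 73 mm. Down: 15 mm plug 12 mm long, in the hole; then an 8 mm steel rod, round-ended, to 105 mm below.
- probe_tip (a point): Lower end of the long probe's rod, on its axis, 105 mm below the probe's origin.
- probe_ring (a point): Middle of the black ring (11 mm diameter, 4 mm wide) round the long probe's 8 mm rod, on the axis, 40 mm below the probe's origin and 65 mm above its tip.
- short_probe: Another probe in the other hole of the rail; to be left alone. Same collar and plug (origin likewise at the collar's underside on the rail), but a round grey handle, 20 mm diameter, ending 38 mm above the origin, and a short 11 mm thick stem ending 50 mm below it.
- stand: Fixed probe stand. Origin: centre of its underside on the table; z up; y along the rail. Base 110 (x) x 270 (y) mm; aluminium rail 70 x 230 mm, 12 mm thick, top 125 mm above the table, on two posts 14 mm thick at y = -122 and +122 mm. Two 18 mm holes in the rail at x = 0, y = -55 and +55 mm, one for each probe, either way round. To clear the rail a probe must rise by its length below it.
- rail_mid (a point): Point on the rail's top, 125 mm above the table, midway between its holes. At each hole two sprung catch pins point at the collar along the stand's x, from black housings 20 to 32 mm from the hole's axis, 18 mm wide in y, 21 mm high above the rail. They lie over the collar's taper: a straight upward pull of roughly 5 to 15 N pushes them aside in the first 20 mm; then the probe is free.
- coolbox: Fixed cool box, white body, grey lid, 200 (x) x 210 (y) mm, lid top 105 mm above the table. Origin: centre of its underside on the table; z up. In the lid's middle a white guide block, 56 x 56 mm, top 125 mm above the table, has a vertical round through hole, 22 mm diameter, 45 mm long; below it the box is hollow to within 14 mm of the table.
- guide_mouth (a point): Centre of the top of the guide hole (22 mm diameter) in the cool box lid, 125 mm above the table.
- vial: Small loose glass vial with a cap, 24 mm diameter, 42 mm high, upright on the table; origin at the centre of its underside. Leave alone.
- carton: Loose cardboard carton, 70 x 120 x 60 mm high, on the table; origin at the centre of its underside. Leave alone.
Mind the look-alikes: they are no part of the job. Leave any yellow look-alike of the probe alone.

How it is judged:
By the outcome, as a careful person would: the job done as asked, in the order asked, and still so for the second after the job is handed in, while the arm keeps its last pose, push and grip.
It also fails if it takes over 50 s, if anything falls off the work surface, if the arm or the gripper's body presses on something with over 40 N, if the wrist force passes 120 N, or if a joint passes its speed limit or range.

## Robot

A 6-joint arm with a two-finger parallel gripper is mounted at the origin on the work surface. World frame = base frame: x ahead of the robot, y to its left, z up, the work surface at z = 0. Lengths are in m, angles in rad, forces in N, time in s.
With the tool pointing down it reaches from about 0.375 to 0.975 m from the base axis. Payload 3.8 kg.
Tool frame: the origin (TCP) lies midway between the tips of the shut fingers; the grasp point (between the pads) lies 19 mm behind it; x points along the fingers, y is the direction in which the jaws open and shut, and the axes are right-handed (so a half turn about x gives the same grasp; the last joint's range is limited). The gripper opens to 88 mm and grips with 3 to 60 N. Pads are 18 mm wide; open, the fingers measure 123 mm over their backs; the gripper's body (75 mm by 187 mm) begins 45 mm behind the grasp point.
Start: joints at [-1.368, 0.264, 1.604, -0, 1.274, -0.037], TCP at [0.16, -0.656, 0.239] pointing down, gripper open.
Joint ranges: [-2.63, 2.63], [-0.94, 2.18], [0.31, 2.57], [-1.31, 4.45], [0, 2.66], [-2.55, 2.55]. Speed limits (rad/s): [2.57, 2.57, 3.14, 3.14, 3.14, 3.14].

## Interface

Orientations are given as a rotation vector (axis times angle).
In Python, from cell import manip, inverse_kinematics, cams, order gives the robot as it stands. Calls block until the motion is done:
- manip.move_pose(position, orientation): joint-space move of the TCP to a pose.
- manip.move_linear(position, rate=0.15, rot=None): straight line of the TCP; rot=None keeps the orientation; rate is the mean speed in m/s.
- manip.set_joints(angles): joint-space move.
- manip.set_gripper(opening, force=None): finger opening in m; force is the grip in N (None keeps the last); returns when the fingers have stopped.
- manip.dwell(seconds).
- inverse_kinematics(position, orientation): joint angles nearest the present ones, or None.
- manip.state(): the state.
- cams.capture(name): name is "scene" or "top" or "wrist"; returns a dict with "image" (420x560x3 uint8, blue, green, red), "z_map" (420x560 float32, m along the optical axis (not along the pixel's ray), 0 where there is no reading), "intrinsics" (3x3 intrinsics, pixels), "position" and "orientation" of the camera in the world; the wrist camera has in their place "T_tool_cam" (4x4, takes a point from camera to tool coordinates, whose origin is the TCP and whose axes are the tool frame's). Camera axes: x right, y down, z forward; pixel columns grow to the right and rows downward; lengths in m; the calibration is good to about 2 mm. The wrist camera is an equidistant fisheye: a pixel r from the principal point sees the ray r / f radians off the axis. A picture is of the moment at which its call begins: read the wrist's pose just before it.
A pose or a line that the arm cannot do raises manip.IKError and nothing moves.
- order.close_job(): hands the job in, once; it reports no verdict.
The state is a dict: "clock": time; "joint_pos": joint angles; "joint_velocities": joint speeds; "tau": joint torques, N m; "tool_pos": TCP position; "tcp_rot": TCP orientation; "contact_force": force on the tool from outside, world axes, zero at the start; "moment": the same for the moment, N m; "gripper_width": finger opening in m.
Only numpy, scipy, OpenCV 4.12 (cv2) and the standard library are available. Lean on these libraries where they do the work, as an engineer would, in place of code of your own. Each camera call takes 0.05 s, during which the arm holds its last target.

## Working session

There is one attempt and no reset: what is moved stays moved. The work goes in short steps, each a Python script; the robot and the scene stay as the last script left them, time stands still between calls to the robot, and variables do not carry over. Pictures are saved under pics/ and viewed, and the job is handed in when it is done.

```bash
ls; mkdir -p pics; python3 - <<'E'
from cell import manip,cams
import cv2,numpy as np,pickle
for n in("scene","top","wrist"):
    s=manip.state()
    c=cams.capture(n); cv2.imwrite(f"pics/{n}0.png",c["image"]); pickle.dump((s,c),open(f"pics/{n}0.pkl","wb"))
    print(n,c["intrinsics"].tolist(),c.get("position"),c.get("orientation"),c.get("T_tool_cam"))
print(s)
E
```

```text
pics
scene [[486.1877201699136, 0.0, 288.2043220564121], [0.0, 486.1877201699136, 206.76546476030924], [0.0, 0.0, 1.0]] [1.08413055 0.0669809  0.78709127] [-1.68533085 -2.08891997  0.66707202] None
top [[479.80550025573876, 0.0, 288.2824035331365], [0.0, 479.80550025573876, 218.9096768912278], [0.0, 0.0, 1.0]] [ 0.51524673 -0.02854311  1.13827858] [-2.17968286  2.16307169 -0.10522078] None
wrist [[325.19226210127806, 0.0, 277.71329839878194], [0.0, 325.19226210127806, 212.1796039209078], [0.0, 0.0, 1.0]] None None [[-7.37685612e-04 -2.88962043e-01  9.57340271e-01 -1.45736751e-01]
 [ 9.99999681e-01  8.14621445e-05  7.95145537e-04  3.00086788e-04]
 [-3.07753870e-04  9.57340551e-01  2.88961890e-01 -7.56707763e-02]
 [ 0.00000000e+00  0.00000000e+00  0.00000000e+00  1.00000000e+00]]
{'clock': 0.1, 'joint_pos': array([-1.36788933e+00,  2.64689731e-01,  1.60518674e+00,  1.93956658e-05,
        1.27369523e+00, -3.69323499e-02]), 'joint_velocities': array([-0.00089274, -0.00170332, -0.00447069, -0.00062286,  0.00086803,
       -0.00053419]), 'tau': array([-1.72432774e-04, -5.03621471e+01, -3.58070254e+01,  7.30117620e-02,
        2.32720311e-02, -4.04178331e-05]), 'tool_pos': array([ 0.16020277, -0.65507885,  0.23753185]), 'tcp_rot': array([ 2.09478967,  0.25451252, -2.09509684]), 'contact_force': array([-0.12233272,  0.11041506,  0.14381313]), 'moment': array([-0.02854053,  0.01569346,  0.03846157]), 'gripper_width': 0.08760852357529372}
```

View pics/scene0.png

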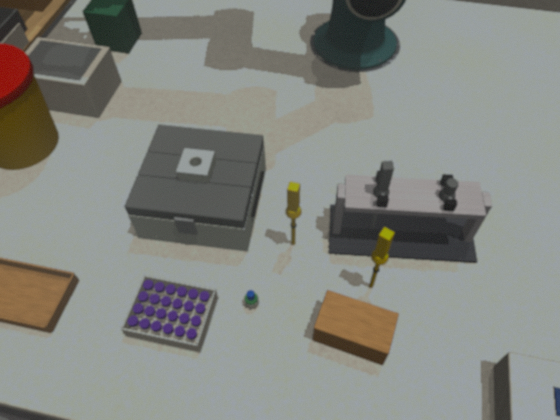

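View pics/top0.png

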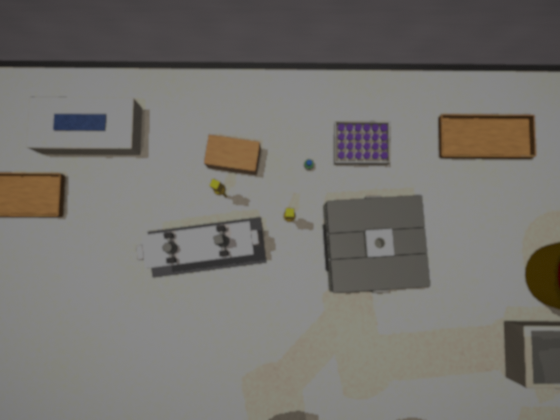

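View pics/wrist0.png

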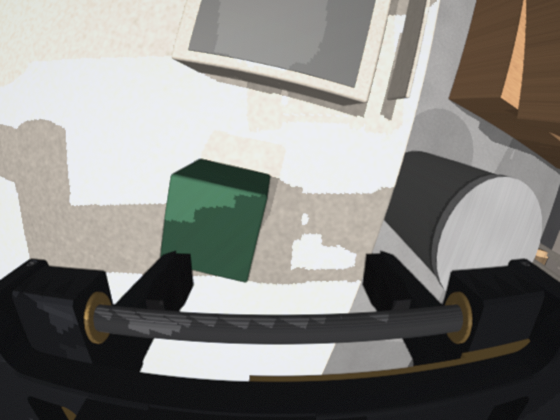

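The scene view shows two grey probes in the rail: a tall one at (385,180) and a shorter one at (450,190). Two yellow look-alikes stand on the table at (293,205) and (383,250). The cool box guide is at (196,161). In the top view the rail probes are at (221,238) and (169,246), and the guide hole at (379,243). I'll confirm in an enlarged crop.

```bash
cat > h.py <<'E'
import numpy as np,cv2,pickle
from scipy.spatial.transform import Rotation as R
def load(n): return pickle.load(open(f"pics/{n}.pkl","rb"))
def ray(c,u,v):
    K=c["intrinsics"]; d=np.array([(u-K[0,2])/K[0,0],(v-K[1,2])/K[1,1],1.])
    return np.array(c["position"]),R.from_rotvec(c["orientation"]).as_matrix()@d
def onz(c,u,v,z):
    p,d=ray(c,u,v); return p+d*(z-p[2])/d[2]
def wrist_T(s,c):
    T=np.eye(4);T[:3,:3]=R.from_rotvec(s["tcp_rot"]).as_matrix();T[:3,3]=s["tool_pos"];return T@c["T_tool_cam"]
def wonz(s,c,u,v,z):
    T=wrist_T(s,c);K=c["intrinsics"];x,y=u-K[0,2],v-K[1,2];r=np.hypot(x,y);t=r/K[0,0]
    k=np.sin(t)/r if r>0 else 0
    d=T[:3,:3]@np.array([x*k,y*k,np.cos(t)]);p=T[:3,3];return p+d*(z-p[2])/d[2]
def wproj(s,c,P):
    T=wrist_T(s,c);q=T[:3,:3].T@(np.array(P)-T[:3,3]);K=c["intrinsics"];h=np.hypot(q[0],q[1]);t=np.arctan2(h,q[2])
    return K[0,2]+K[0,0]*t*q[0]/h,K[1,2]+K[0,0]*t*q[1]/h
def proj(c,P):
    q=R.from_rotvec(c["orientation"]).as_matrix().T@(np.array(P)-c["position"]);K=c["intrinsics"];return K[0,0]*q[0]/q[2]+K[0,2],K[1,1]*q[1]/q[2]+K[1,2]
E
python3 - <<'E'
from h import *
_,c=load("scene0");_,t=load("top0")
def crop(im,u,v,w,h,k): return cv2.resize(im[v:v+h,u:u+w],None,fx=k,fy=k,interpolation=cv2.INTER_CUBIC)
a=crop(c["image"],320,140,180,135,4.4)[:290*2]
cv2.imwrite("pics/crop_s.png",a)
b=crop(t["image"],130,180,310,130,2.55)
cv2.imwrite("pics/crop_t.png",b)
for u,v,z in((379,243,.125),(221,238,.198),(169,246,.163)):print(onz(t,u,v,z))
for u,v,z in((196,161,.125),(385,167,.198),(451,182,.163)):print(onz(c,u,v,z))
E
```

```text
[ 0.56440792 -0.21973391  0.125     ]
[0.56830202 0.10382634 0.198     ]
[0.55320825 0.21402223 0.163     ]
[ 0.56678387 -0.21893425  0.125     ]
[0.57377125 0.10711837 0.198     ]
[0.55279081 0.21733842 0.163     ]
```

View pics/crop_s.png

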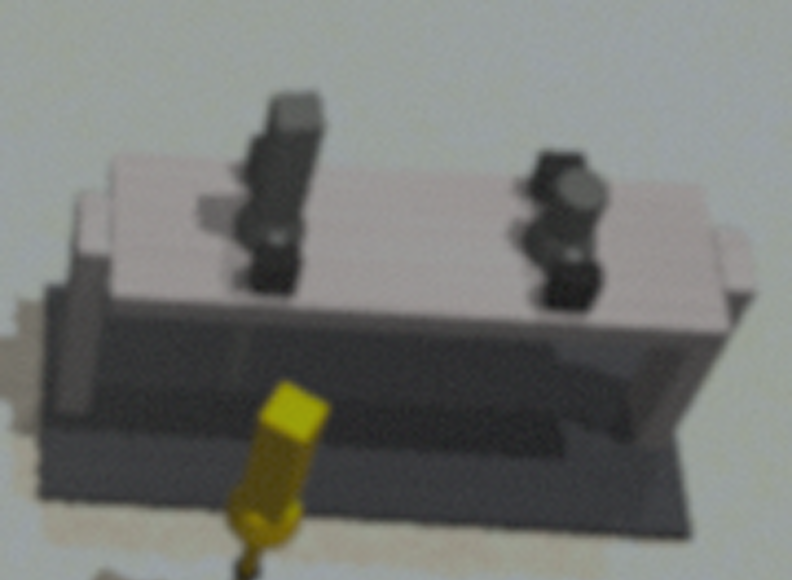

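View pics/crop_t.png

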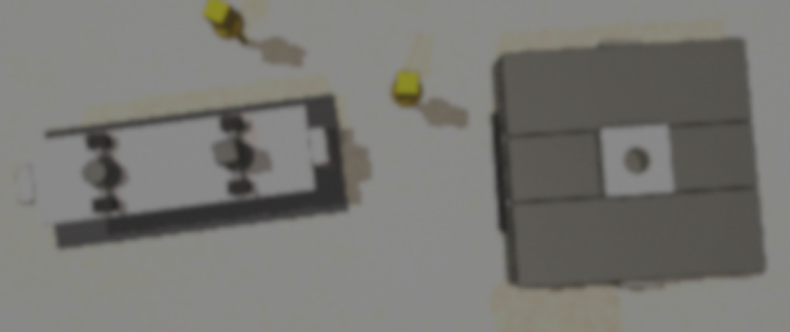

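Candidates: the rail's left probe (scene (385,180)) has a square handle, is taller and grey. The right one (450,190) is short and round, and the two yellow ones stand on the table. The left rail probe is the one meant. Next I take closer wrist views of it and of the guide.

```bash
cat >> h.py <<'E'
def orient(yaw):
    # tool x down, tool y at yaw in world
    y=np.array([np.cos(yaw),np.sin(yaw),0]);x=np.array([0,0,-1.]);z=np.cross(x,y)
    return R.from_matrix(np.column_stack([x,y,z])).as_rotvec()
E
python3 - <<'E'
from h import *
from cell import manip,cams,inverse_kinematics as ik
for p in((.571,.106,.33),(.571,.106,.154),(.565,-.219,.30),(.565,-.219,.194)):
  for yaw in (8,98,-172,-82):
    q=ik(p,orient(np.radians(yaw)));print(p,yaw,None if q is None else np.round(q,2))
print(R.from_rotvec(manip.state()["tcp_rot"]).as_matrix()[:,1])
for u,v in((290,214),(216,185)):
  _,t=load("top0");print(onz(t,u,v,.17))
E
```

```text
(0.571, 0.106, 0.33) 8 [ 0.14  0.04  1.69 -0.    1.41  0.  ]
(0.571, 0.106, 0.33) 98 [ 0.14  0.04  1.69 -0.    1.41 -1.57]
(0.571, 0.106, 0.33) -172 None
(0.571, 0.106, 0.33) -82 [0.14 0.04 1.69 0.   1.41 1.57]
(0.571, 0.106, 0.154) 8 [ 0.14  0.15  1.9  -0.    1.09  0.  ]
(0.571, 0.106, 0.154) 98 [ 0.14  0.15  1.9  -0.    1.09 -1.57]
(0.571, 0.106, 0.154) -172 None
(0.571, 0.106, 0.154) -82 [0.14 0.15 1.9  0.   1.09 1.57]
(0.565, -0.219, 0.3) 8 [-0.41  0.1   1.68 -0.    1.36 -0.55]
(0.565, -0.219, 0.3) 98 [-0.41  0.1   1.68  0.    1.36 -2.12]
(0.565, -0.219, 0.3) -172 None
(0.565, -0.219, 0.3) -82 [-0.41  0.1   1.68  0.    1.36  1.02]
(0.565, -0.219, 0.194) 8 [-0.41  0.17  1.81 -0.    1.17 -0.55]
(0.565, -0.219, 0.194) 98 [-0.41  0.17  1.81  0.    1.17 -2.12]
(0.565, -0.219, 0.194) -172 None
(0.565, -0.219, 0.194) -82 [-0.41  0.17  1.81  0.    1.17  1.02]
[ 0.23750825 -0.971384   -0.00171759]
[ 0.61970054 -0.03123788  0.17      ]
[0.67809276 0.12027866 0.17      ]
```

```bash
python3 - <<'E'
from h import *
for n in("top0","scene0"):
    _,t=load(n); z=t["z_map"]; v,u=np.mgrid[:420,:560]
    K=t["intrinsics"];d=np.stack([(u-K[0,2])/K[0,0]*z,(v-K[1,2])/K[1,1]*z,z],-1)
    P=d@R.from_rotvec(t["orientation"]).as_matrix().T+t["position"]; P[z==0]=np.nan
    print(n)
    # heights on grid
    ok=(z>0)&(P[...,2]>.06)
    H={}
    for p in P[ok][::3]:
        k=(round(p[0]/.08),round(p[1]/.08));H[k]=max(H.get(k,0),p[2])
    for k in sorted(H): print((round(k[0]*.08,2),round(k[1]*.08,2)),round(H[k],3),end="; ")
    print()
E
```

```text
top0
(0.24, -0.56) 0.105; (0.32, -0.64) 0.103; (0.32, -0.56) 0.106; (0.4, -0.64) 0.113; (0.4, -0.56) 0.105; (0.48, -0.64) 0.101; (0.48, -0.56) 0.181; (0.48, -0.32) 0.109; (0.48, -0.24) 0.11; (0.48, -0.16) 0.111; (0.48, -0.08) 0.092; (0.48, 0.16) 0.123; (0.48, 0.24) 0.129; (0.56, -0.64) 0.111; (0.56, -0.56) 0.173; (0.56, -0.32) 0.11; (0.56, -0.24) 0.131; (0.56, -0.16) 0.129; (0.56, -0.08) 0.109; (0.56, 0.0) 0.128; (0.56, 0.08) 0.203; (0.56, 0.16) 0.131; (0.56, 0.24) 0.168; (0.56, 0.32) 0.126; (0.64, -0.32) 0.111; (0.64, -0.24) 0.112; (0.64, -0.16) 0.11; (0.64, -0.08) 0.117; (0.64, 0.0) 0.18; (0.64, 0.08) 0.179; (0.64, 0.16) 0.181; (0.72, 0.08) 0.178; (0.72, 0.16) 0.18; (0.8, 0.08) 0.066; (0.8, 0.16) 0.065; (0.8, 0.32) 0.075; (0.8, 0.4) 0.077; (0.8, 0.48) 0.078; (0.8, 0.56) 0.075; (0.88, 0.32) 0.077; (0.88, 0.4) 0.077; (0.88, 0.48) 0.08; (0.88, 0.56) 0.075; 
scene0
(0.0, -0.08) 0.136; (0.0, 0.08) 0.091; (0.08, -0.64) 0.112; (0.08, -0.56) 0.112; (0.08, -0.08) 0.144; (0.08, 0.0) 0.13; (0.08, 0.08) 0.097; (0.16, -0.64) 0.115; (0.16, -0.56) 0.114; (0.16, 0.0) 0.244; (0.16, 0.08) 0.246; (0.24, -0.72) 0.143; (0.24, -0.64) 0.104; (0.24, -0.56) 0.103; (0.24, 0.0) 0.246; (0.32, -0.72) 0.142; (0.32, -0.64) 0.105; (0.32, -0.56) 0.105; (0.4, -0.64) 0.195; (0.4, -0.56) 0.194; (0.48, -0.64) 0.196; (0.48, -0.56) 0.196; (0.48, -0.32) 0.109; (0.48, -0.24) 0.109; (0.48, -0.16) 0.11; (0.48, -0.08) 0.104; (0.48, 0.24) 0.128; (0.56, -0.64) 0.137; (0.56, -0.56) 0.195; (0.56, -0.32) 0.108; (0.56, -0.24) 0.129; (0.56, -0.16) 0.128; (0.56, -0.08) 0.108; (0.56, 0.0) 0.126; (0.56, 0.08) 0.201; (0.56, 0.16) 0.184; (0.56, 0.24) 0.165; (0.56, 0.32) 0.128; (0.64, -0.32) 0.109; (0.64, -0.24) 0.109; (0.64, -0.16) 0.109; (0.64, -0.08) 0.109; (0.64, 0.0) 0.181; (0.64, 0.08) 0.179; (0.64, 0.16) 0.181; (0.72, 0.08) 0.179; (0.72, 0.16) 0.181; (0.8, 0.08) 0.065; (0.8, 0.16) 0.064; (0.8, 0.32) 0.074; (0.8, 0.4) 0.076; (0.88, 0.32) 0.074; (0.88, 0.4) 0.075;
```

```bash
python3 - <<'E'
from h import *
from cell import manip,cams
p=manip.state()["tool_pos"]
manip.move_linear([p[0],p[1],.34],rate=.2)
o=orient(np.radians(-82))
def snap(n):
    s=manip.state();c=cams.capture("wrist");cv2.imwrite(f"pics/{n}.png",c["image"]);pickle.dump((s,c),open(f"pics/{n}.pkl","wb"));print(n,s["clock"],s["tool_pos"],s["contact_force"])
manip.move_pose([.565,-.219,.27],o); manip.dwell(.2); snap("w_guide")
manip.move_pose([.571,.106,.31],o); manip.dwell(.2); snap("w_probe")
E
```

```text
w_guide 3.1583 [ 0.56482378 -0.21982406  0.27011667] [ 0.17608297 -0.04327369  0.19007623]
w_probe 4.65 [0.57120054 0.10473252 0.30969124] [ 0.947976    0.9520163  -0.40886083]
```

View pics/w_guide.png

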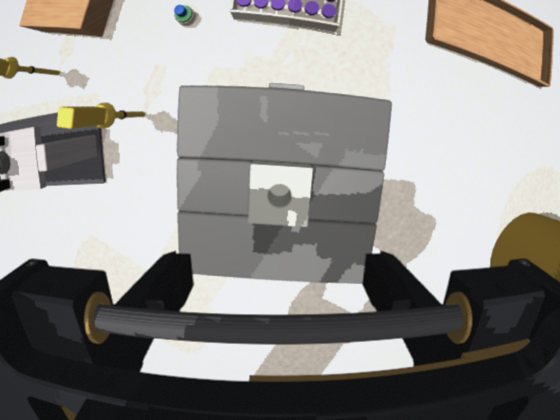

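View pics/w_probe.png

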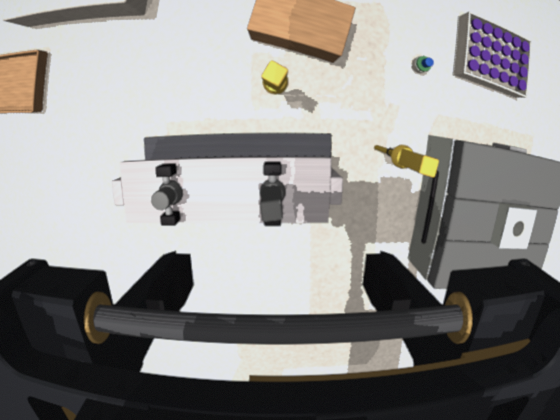

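The guide block is centred at (280,195), with its hole at (280,193). In the second view the long probe is at (271,195) and the short one at (166,198).

```bash
python3 - <<'E'
from h import *
s,c=load("w_guide");a=cv2.resize(c["image"][155:235,240:320],None,fx=5,fy=5,interpolation=cv2.INTER_CUBIC)
s2,c2=load("w_probe");b=cv2.resize(c2["image"][150:230,230:310],None,fx=5,fy=5,interpolation=cv2.INTER_CUBIC)
cv2.imwrite("pics/crop_w.png",np.hstack([a,b]))
E
```

```text
(no output)
```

View pics/crop_w.png

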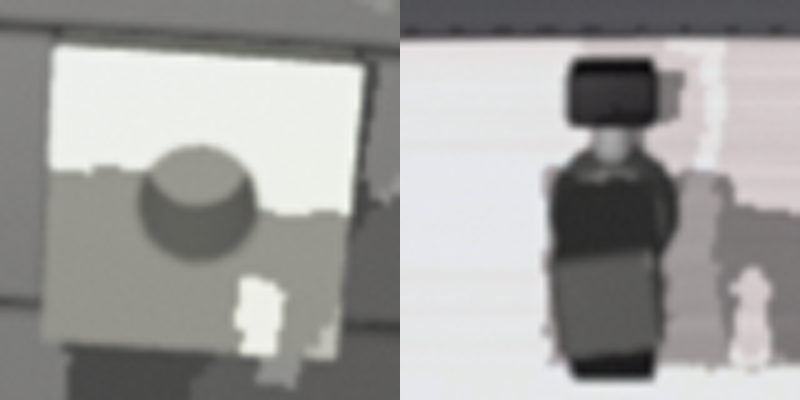

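```bash
python3 - <<'E'
from h import *
s,c=load("w_guide");s2,c2=load("w_probe")
f=lambda a,o:((a[0]+.5)/5-.5+o[0],(a[1]+.5)/5-.5+o[1])
print("hole",wonz(s,c,*f((198,203),(240,155)),.125))
blk=np.array([wonz(s,c,*f(a,(240,155)),.125) for a in((54,47),(364,64),(340,358),(42,342))]);print("block",blk.mean(0))
h=np.array([wonz(s2,c2,*f(a,(230,150)),.198) for a in((152,261),(258,251),(258,349),(160,358))]);print(h,h.mean(0))
for i in range(4):
    d=h[(i+1)%4]-h[i];print(np.linalg.norm(d),np.degrees(np.arctan2(d[1],d[0])))
# rail corners/ housings, hole of probe from housing centres top z=.146
g=[wonz(s2,c2,*f(a,(230,150)),.146) for a in((212,75),(212,360))];print("housing",g)
sp=wonz(s2,c2,161,200,.163);print("short top",sp)
d=sp-h.mean(0);print("stand yaw",np.degrees(np.arctan2(d[1],d[0]))-90,np.linalg.norm(d[:2]))
_,t=load("top0");_,sc=load("scene0")
print(proj(t,[.57,.1055,.198]),wproj(s2,c2,[.57,.1055,.198]))
E
```

```text
hole [ 0.56930914 -0.22104455  0.125     ]
block [ 0.56883648 -0.22150379  0.125     ]
[[0.57605435 0.11964194 0.198     ]
 [0.5801103  0.1026615  0.198     ]
 [0.56341926 0.10029145 0.198     ]
 [0.55960337 0.11627199 0.198     ]] [0.56979682 0.10971672 0.198     ]
0.017458128246653243 -76.56603291853754
0.01685846967287558 -171.9183006626154
0.016429811463721286 103.42981677986718
0.016792597983997747 11.57677280082228
housing [array([0.60011582, 0.11380285, 0.146     ]), array([0.54311445, 0.10614346, 0.146     ])]
short top [0.55544481 0.21644379 0.163     ]
stand yaw 7.658847916192414 0.1076877359615002
(np.float64(220.16535939901524), np.float64(237.12869761633638)) (np.float64(276.0782937004557), np.float64(211.07532063980298))
```

```bash
cat >> h.py <<'E'
def snap(n):
    from cell import manip,cams
    s=manip.state();c=cams.capture("wrist");cv2.imwrite(f"pics/{n}.png",c["image"]);pickle.dump((s,c),open(f"pics/{n}.pkl","wb"));print(n,s["clock"],s["tool_pos"],s["contact_force"]);return s,c
E
python3 - <<'E'
from h import *
from cell import manip
o=orient(np.radians(-79))
manip.move_linear([.570,.109,.25],rate=.1,rot=o); manip.dwell(.4); s,c=snap("w_p2")
u,v=wproj(s,c,[.570,.109,.198]);print(u,v)
u,v=int(u),int(v)
cv2.imwrite("pics/crop_p2.png",cv2.resize(c["image"][v-70:v+50,u-60:u+60],None,fx=5,fy=5,interpolation=cv2.INTER_CUBIC));print(u-60,v-70)
E
```

```text
w_p2 5.85 [0.57020228 0.1090028  0.25044391] [ 0.26522895 -0.75643561  0.03017358]
277.0096780298733 235.8348509277207
217 165
```

View pics/crop_p2.png

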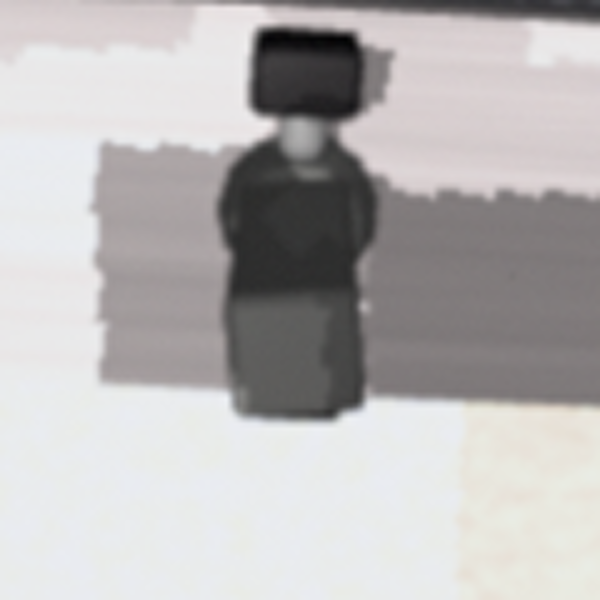

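The crop shows the square handle top with corners at (229,298), (357,292), (364,405) and (239,415), plus the collar and the catch pin.

```bash
python3 - <<'E'
from h import *
s2,c2=load("w_p2")
f=lambda a:((a[0]+.5)/5-.5+217,(a[1]+.5)/5-.5+165)
h=np.array([wonz(s2,c2,*f(a),.198) for a in((229,298),(357,292),(364,405),(239,415))]);print(h.mean(0))
for i in range(4):
    d=h[(i+1)%4]-h[i];print(np.linalg.norm(d),np.degrees(np.arctan2(d[1],d[0])))
print(wonz(s2,c2,*f((305,75)),.146),wonz(s2,c2,*f((297,210)),.135))
E
```

```text
[0.57026936 0.10969156 0.198     ]
0.01650971035829872 -76.1539874596107
0.01578858418561815 -165.02856383908866
0.016574643888854042 105.97753201381532
0.016404014397024772 14.74243753167827
[0.59666243 0.11377335 0.146     ] [0.57179525 0.11029101 0.135     ]
```

```bash
python3 - <<'E'
from h import *
from cell import manip
o=orient(np.radians(-76))
P=[.5703,.1098]
manip.move_linear([*P,.22],rate=.1,rot=o)
manip.move_linear([*P,.154],rate=.06); manip.dwell(.3)
s=manip.state();print(s["tool_pos"],s["contact_force"],s["moment"])
manip.set_gripper(.012,force=45); manip.dwell(.3)
s,c=snap("w_g");print(s["gripper_width"],s["moment"])
E
```

```text
[0.57043526 0.10981837 0.15428925] [-0.09264346  0.73895306 -0.09596942] [-0.00674043 -0.01198804  0.02962061]
w_g 9.2667 [0.57025925 0.10984408 0.15396242] [ 0.53399003  0.25274072 -1.09192404]
0.0175451426313121 [ 0.05605826 -0.03971956  0.01694531]
```

View pics/w_g.png

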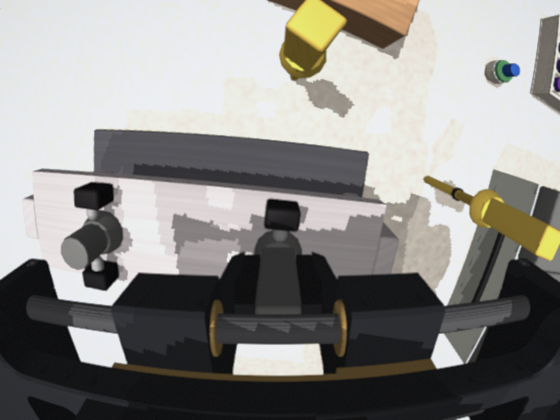

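The handle sits squarely between the pads at (278,270), with a grip width of 17.5 mm and almost no side force. Pulling straight up.

```bash
python3 - <<'E'
from h import *
from cell import manip
p=manip.state()["tool_pos"]
for z in (.160,.167,.176,.20,.29):
    manip.move_linear([.5703,.1098,z],rate=.03 if z<.19 else .12)
    s=manip.state();print(s["clock"],s["tool_pos"],s["contact_force"],s["gripper_width"])
manip.dwell(.4)
s,c=snap("w_up");print(s["moment"])
E
```

```text
9.6667 [0.5702947  0.1096092  0.16023486] [-0.65925247 -0.18759869 -0.86895335] 0.017500904948781953
10.05 [0.57066129 0.10981624 0.16864708] [-1.56399757 -1.63637401  5.47154465] 0.017723726409414973
10.5 [0.57059818 0.10991732 0.17609937] [ 8.71111482e-04 -5.36660553e-01 -1.41045953e+00] 0.017502446051324096
10.85 [0.57101214 0.1099328  0.20074271] [ 1.03314129  0.55528329 -0.96107854] 0.017595703682877915
11.75 [0.56971851 0.10972727 0.28889719] [ 0.3347304  -0.02747486 -0.86150234] 0.01773864021721657
w_up 12.15 [0.57016342 0.10979789 0.28960633] [-0.09652506 -0.90395574 -1.14703114]
[ 0.02171645 -0.00961445 -0.02312373]
```

View pics/w_up.png

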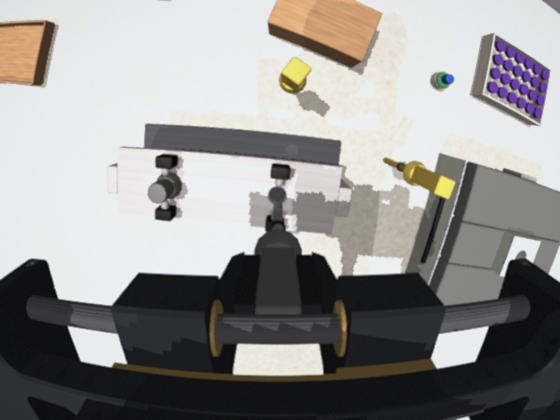

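```bash
python3 - <<'E'
from h import *
from cell import manip,cams
manip.move_linear([.5703,.1098,.32],rate=.15)
manip.move_linear([.568,-.2205,.32],rate=.15)
manip.move_linear([.568,-.2205,.29],rate=.1)
manip.dwell(.6)
s,c=snap("w_o1");print(s["gripper_width"])
for n in("scene","top"):
    c=cams.capture(n);cv2.imwrite(f"pics/{n}1.png",c["image"]);pickle.dump((s,c),open(f"pics/{n}1.pkl","wb"))
    u,v=map(int,proj(c,[.568,-.2205,.2]))
    cv2.imwrite(f"pics/crop_{n}1.png",cv2.resize(c["image"][v-60:v+60,u-60:u+60],None,fx=5,fy=5,interpolation=cv2.INTER_CUBIC));print(u-60,v-60)
E
```

```text
w_o1 15.95 [ 0.56802142 -0.22051395  0.29008202] [ 0.15907167 -0.2294974  -0.61040132]
0.01743069120169092
127 71
326 179
```

View pics/w_o1.png

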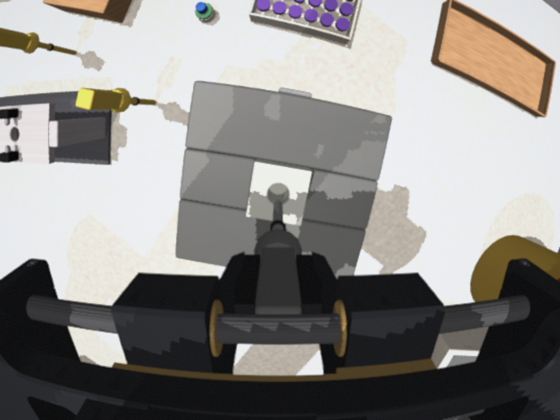

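View pics/crop_scene1.png

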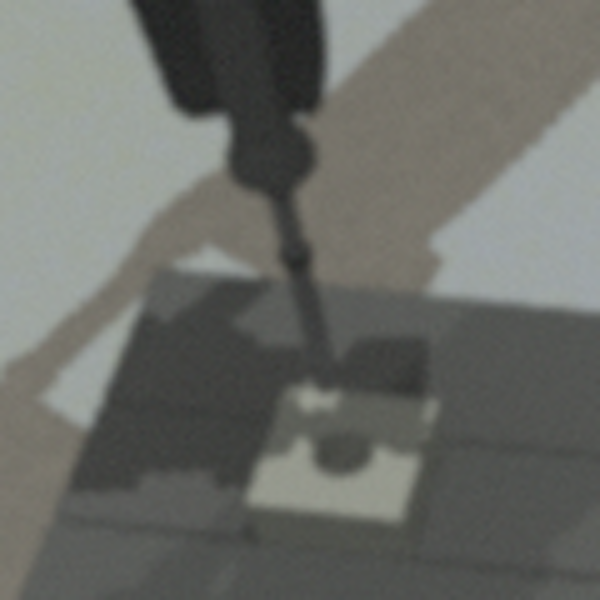

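View pics/crop_top1.png

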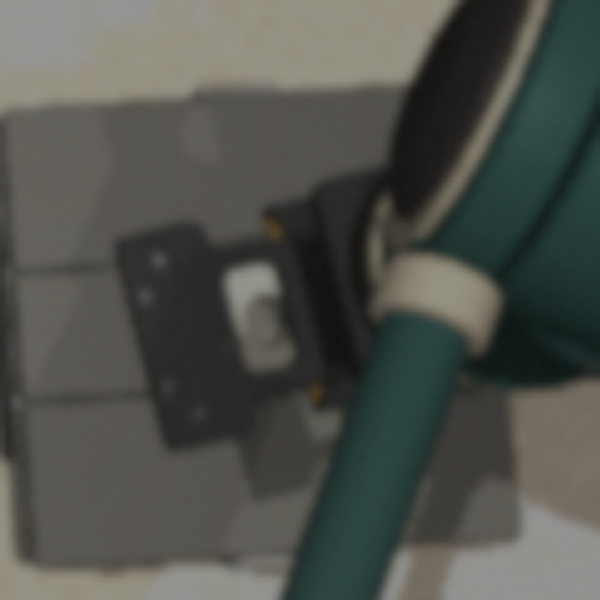

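```bash
python3 - <<'E'
from h import *
s,c=load("w_o1")
cv2.imwrite("pics/crop_o1.png",cv2.resize(c["image"][160:270,230:330],None,fx=5.4,fy=5.4,interpolation=cv2.INTER_CUBIC))
_,sc=load("scene1")
X,Y=s["tool_pos"][:2];oz=s["tool_pos"][2]-.029
for dz in (0,-.04,-.105):
    u,v=proj(sc,[X,Y,oz+dz]);print("scene crop",(u+.5-127)*5,(v+.5-71)*5, "wrist crop",[(a+.5-o)*5.4 for a,o in zip(wproj(s,c,[X,Y,oz+dz]),(230,160))])
f=lambda a:((a[0]+.5)/5-.5+127,(a[1]+.5)/5-.5+71)
print("hole scene",onz(sc,*f((342,453)),.125))
E
```

```text
scene crop 270.7694715332116 169.41021874586517 wrist crop [np.float64(256.1157899887732), np.float64(487.35953928461765)]
scene crop 293.8485068930163 261.5167442397182 wrist crop [np.float64(256.5639417039264), np.float64(364.6875688417123)]
scene crop 327.5286922270922 395.93158440732765 wrist crop [np.float64(257.05505999054606), np.float64(233.6886056259007)]
hole scene [ 0.56760214 -0.22053368  0.125     ]
```

View pics/crop_o1.png

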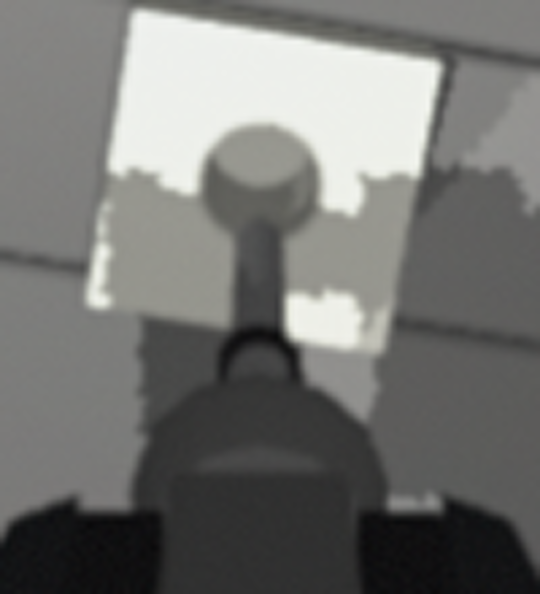

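```bash
python3 - <<'E'
from h import *
s,c=load("w_o1");X,Y,Z=s["tool_pos"];oz=Z-.029
f=lambda a:((a[0]+.5)/5.4-.5+230,(a[1]+.5)/5.4-.5+160)
w=lambda P:np.round([(a+.5-o)*5.4 for a,o in zip(wproj(s,c,P),(230,160))],1)
print("hole",wonz(s,c,*f((261,183)),.125))
blk=np.array([wonz(s,c,*f(a),.125) for a in((135,8),(443,60),(381,354),(86,304))]);print("block",blk.mean(0))
zt=R.from_rotvec(s["tcp_rot"]).as_matrix();print(zt.round(4))
t=np.linspace(0,2*np.pi,73);p=np.linspace(-np.pi/2,np.pi/2,19)
S=np.array([w([X+.004*np.cos(a)*np.cos(b),Y+.004*np.sin(a)*np.cos(b),oz-.101+.004*np.sin(b)]) for a in t for b in p if b<=0]);print("tip sil min v",S[:,1].min(),"u",S[:,0].min(),S[:,0].max())
for zz in(-.038,-.042):
  S=np.array([w([X+.0055*np.cos(a),Y+.0055*np.sin(a),oz+zz]) for a in t]);print("ring",S[:,1].min(),S[:,0].min(),S[:,0].max())
S=np.array([w([X+.014*np.cos(a),Y+.014*np.sin(a),oz]) for a in t]);print("collar",S[:,1].min(),S[:,0].min(),S[:,0].max())
E
```

```text
hole [ 0.56923519 -0.22101306  0.125     ]
block [ 0.56900906 -0.22111482  0.125     ]
[[ 1.000e-04  2.419e-01 -9.703e-01]
 [-0.000e+00 -9.703e-01 -2.419e-01]
 [-1.000e+00  1.000e-04 -1.000e-04]]
tip sil min v 215.6 u 232.5 281.6
ring 329.2 213.8 299.3
ring 319.6 214.5 298.7
collar 365.5 127.0 385.3
```

```bash
python3 - <<'E'
from h import *
from cell import manip,cams
manip.move_linear([.5694,-.2207,.268],rate=.06)
manip.dwell(.5)
s,c=snap("w_o2")
a=cv2.resize(c["image"][170:270,230:330],None,fx=4,fy=4,interpolation=cv2.INTER_CUBIC)
c=cams.capture("scene");pickle.dump((s,c),open("pics/scene2.pkl","wb"))
b=cv2.resize(c["image"][95:185,160:220],None,fx=6,fy=6,interpolation=cv2.INTER_CUBIC)
b=np.vstack([b])
cv2.imwrite("pics/c2a.png",a);cv2.imwrite("pics/c2b.png",b)
E
```

```text
w_o2 17.1167 [ 0.56944962 -0.2207005   0.2681792 ] [-0.46154425 -0.72729133 -0.29658319]
```

View pics/c2a.png

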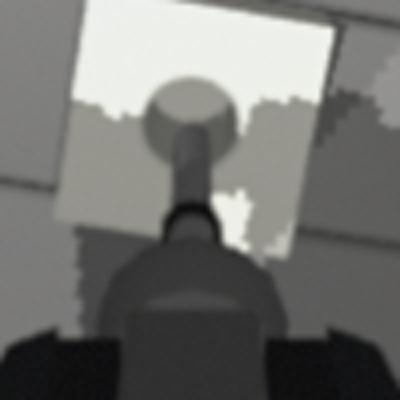

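View pics/c2b.png

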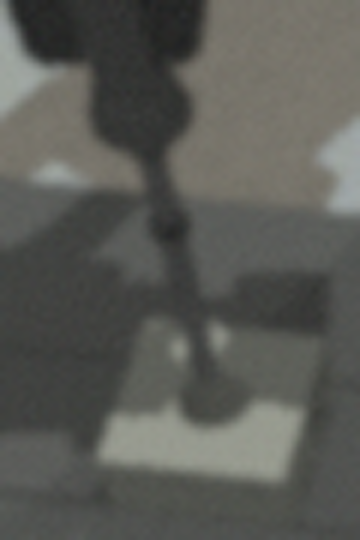

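```bash
python3 - <<'E'
from h import *
s,c=load("w_o2");X,Y,Z=s["tool_pos"];oz=Z-.029
w=lambda P:np.round([(a+.5-o)*4 for a,o in zip(wproj(s,c,P),(230,170))],1)
f=lambda a:((a[0]+.5)/4-.5+230,(a[1]+.5)/4-.5+170)
print("hole",wonz(s,c,*f((191,122.5)),.125))
t=np.linspace(0,2*np.pi,73);p=np.linspace(-np.pi/2,0,10)
S=np.array([w([X+.004*np.cos(a)*np.cos(b),Y+.004*np.sin(a)*np.cos(b),oz-.101+.004*np.sin(b)]) for a in t for b in p]);print("tip",S[:,1].min(),S[:,0].min(),S[:,0].max())
for zz,r in((-.038,.0055),(-.042,.0055),(0,.014),(.013,.011)):
  S=np.array([w([X+r*np.cos(a),Y+r*np.sin(a),oz+zz]) for a in t]);print(zz,S[:,1].min(),S[:,0].min(),S[:,0].max())
_,sc=load("scene2")
for dz in(0,-.04,-.105):print([(a+.5-o)*6 for a,o in zip(proj(sc,[X,Y,oz+dz]),(160,95))])
print([(a+.5-o)*6 for a,o in zip(proj(sc,[.5692,-.221,.125]),(160,95))])
E
```

```text
hole [ 0.56944938 -0.22095816  0.125     ]
tip 119.8 172.2 208.6
-0.038 203.9 158.3 221.7
-0.042 196.8 158.9 221.2
0 230.8 94.1 285.4
0.013 284.2 109.3 269.9
[np.float64(139.90872803776847), np.float64(124.60246500408402)]
[np.float64(166.4881903111587), np.float64(230.13173926190274)]
[np.float64(205.3644775572019), np.float64(384.48348410591615)]
[np.float64(209.78088997133744), np.float64(403.96701685903076)]
```

The rod is centred over the hole: in the wrist crop both are at u≈191, and in the scene crop the rod axis extends to about the hole centre (215,398). Lowering most of the way while watching force.

```bash
python3 - <<'E'
from h import *
from cell import manip,cams
for z in(.255,.24,.22,.20):
    manip.move_linear([.5697,-.2207,z],rate=.04)
    s=manip.state();print(s["clock"],s["tool_pos"].round(4),s["contact_force"].round(2),s["moment"].round(3))
manip.dwell(.5)
s,c=snap("w_o3")
a=cv2.resize(c["image"][170:270,230:330],None,fx=4,fy=4,interpolation=cv2.INTER_CUBIC)
c=cams.capture("scene");pickle.dump((s,c),open("pics/scene3.pkl","wb"))
b=cv2.resize(c["image"][115:185,160:225],None,fx=6,fy=6,interpolation=cv2.INTER_CUBIC)
cv2.imwrite("pics/c3a.png",a);cv2.imwrite("pics/c3b.png",b)
E
```

```text
17.6917 [ 0.5694 -0.2205  0.2544] [ 0.34  0.62 -0.61] [-0.03   0.035 -0.017]
18.2167 [ 0.5695 -0.2206  0.2396] [-0.44 -0.07 -0.48] [ 0.012 -0.043 -0.021]
18.8667 [ 0.5697 -0.2207  0.2198] [ 0.31 -0.35 -1.02] [-0.022 -0.039 -0.009]
19.5167 [ 0.5697 -0.2207  0.1998] [-0.22  0.39 -1.  ] [-0.056 -0.037  0.012]
w_o3 20.0167 [ 0.56972265 -0.22071705  0.20008149] [ 0.49832559  0.23327624 -0.92402279]
```

View pics/c3a.png

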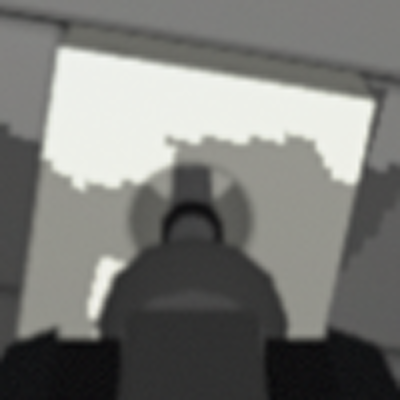

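View pics/c3b.png

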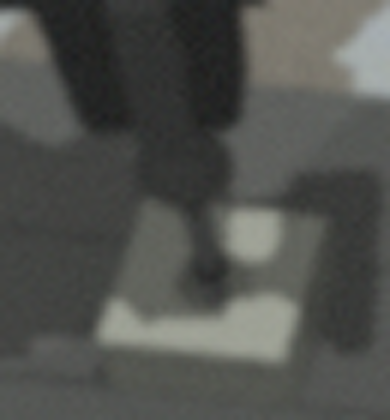

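```bash
python3 - <<'E'
from h import *
from cell import manip,cams
manip.move_linear([.5697,-.2208,.1938],rate=.03)
manip.dwell(.6)
s,c=snap("w_o4")
a=cv2.resize(c["image"][170:270,230:330],None,fx=6,fy=6,interpolation=cv2.INTER_CUBIC)
c4=cams.capture("scene");pickle.dump((s,c4),open("pics/scene4.pkl","wb"))
b=cv2.resize(c4["image"][130:180,170:220],None,fx=10,fy=10,interpolation=cv2.INTER_CUBIC)
cv2.imwrite("pics/c4a.png",a);cv2.imwrite("pics/c4b.png",b)
X,Y,Z=s["tool_pos"];oz=Z-.029
t=np.linspace(0,2*np.pi,73)
w=lambda P:np.array([(a+.5-o)*6 for a,o in zip(wproj(s,c,P),(230,170))])
g=lambda P:np.array([(a+.5-o)*10 for a,o in zip(proj(c4,P),(170,130))])
for n,x,y,z,r in(("hole",.5694,-.221,.125,.011),("ringlo",X,Y,oz-.042,.0055),("ringhi",X,Y,oz-.038,.0055),("collar",X,Y,oz,.014)):
  for k in(w,g):
    S=np.array([k([x+r*np.cos(a),y+r*np.sin(a),z]) for a in t]);print(n,S.min(0).round(),S.max(0).round())
E
```

```text
w_o4 21.075 [ 0.56974647 -0.22081371  0.19386862] [ 0.26884306 -0.97996633 -1.04190249]
hole [192. 258.] [380. 436.]
hole [187. 277.] [311. 372.]
ringlo [238. 295.] [332. 383.]
ringlo [221. 310.] [283. 357.]
ringhi [238. 306.] [333. 395.]
ringhi [217. 295.] [279. 343.]
collar [141. 346.] [428. 609.]
collar [129. 114.] [293. 236.]
```

View pics/c4a.png

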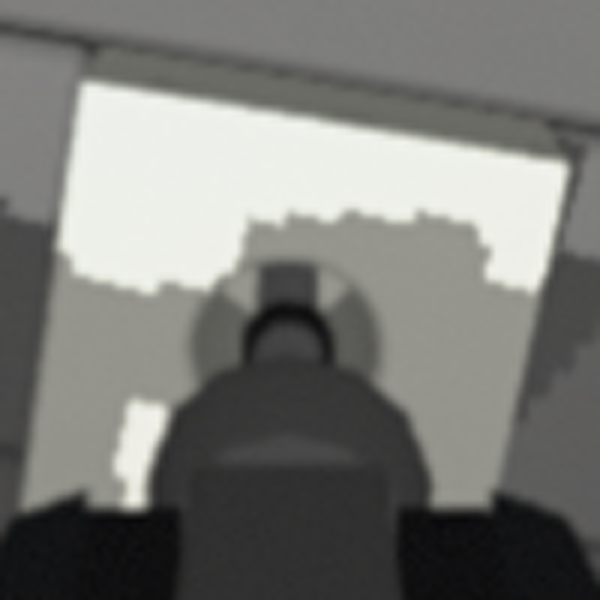

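View pics/c4b.png

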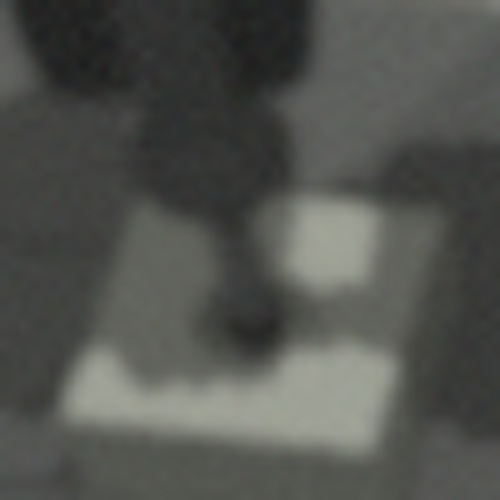

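Ring and hole are concentric in the wrist crop: hole u 190–382, ring u 244–333. I'll check for slip by comparing the held probe in the hand before the pull and now.

```bash
python3 - <<'E'
from h import *
ims=[cv2.resize(load(n)[1]["image"][220:300,238:318],None,fx=5,fy=5,interpolation=cv2.INTER_CUBIC) for n in("w_g","w_o4")]
cv2.imwrite("pics/cmp.png",cv2.convertScaleAbs(np.hstack(ims),alpha=1.8))
A,B=[cv2.cvtColor(load(n)[1]["image"],cv2.COLOR_BGR2GRAY) for n in("w_g","w_o4")]
for n,(y0,y1,x0,x1) in {"hbase":(236,262,258,298),"hand":(285,345,190,370)}.items():
    print(n,cv2.phaseCorrelate(np.float32(A[y0:y1,x0:x1]),np.float32(B[y0:y1,x0:x1]),cv2.createHanningWindow((x1-x0,y1-y0),cv2.CV_32F)))
E
```

```text
hbase ((-0.1865969022745162, 0.34884731736255503), 0.7126461607438547)
hand ((-0.10782650355739065, 0.06822611454128591), 0.5428474860721164)
```

View pics/cmp.png

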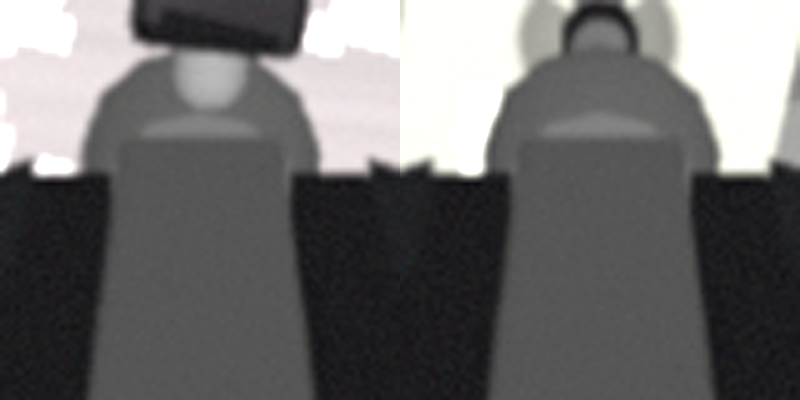

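No measurable slip: the shift is under 0.4 px. The ring sits about 0.7 mm off centre in x and 0.3 mm in y, so I make one small correction and do a final check.

```bash
python3 - <<'E'
from h import *
from cell import manip,cams
manip.move_linear([.5702,-.2205,.1939],rate=.02)
manip.dwell(1.0)
s,c=snap("w_o5");print(s["gripper_width"],s["joint_velocities"].round(4),R.from_rotvec(s["tcp_rot"]).as_matrix()[:,0].round(4))
cv2.imwrite("pics/c5a.png",cv2.resize(c["image"][190:250,230:330],None,fx=7,fy=7,interpolation=cv2.INTER_CUBIC))
cv2.imwrite("pics/scene5.png",cams.capture("scene")["image"])
E
```

```text
w_o5 22.425 [ 0.57019446 -0.2205016   0.19388664] [-0.59436446  0.28686847 -1.65905574]
0.01741793828395991 [0.0021 0.0014 0.0018 0.0006 0.0004 0.0007] [-0. -0. -1.]
```

View pics/c5a.png

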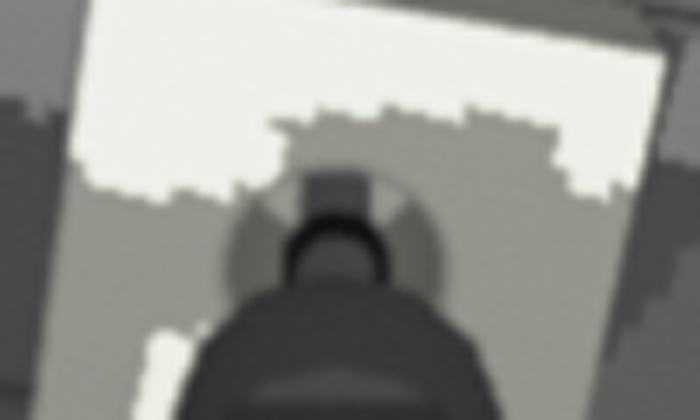

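View pics/scene5.png

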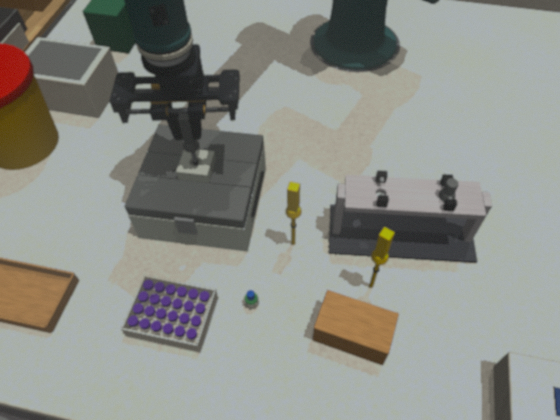

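The ring (u 285–390) is concentric with the hole (u 227–445), and the far gap of 45 px matches the 46 px predicted for a centred ring at the mouth. The short probe, look-alikes, vial and carton have not moved. Handing in.

```bash
python3 -c "
from cell import order
print(order.close_job())"
```

```text
the job is handed in; nothing more can be done
None
```

I gripped the grey long probe by its square handle and pulled it straight up out of its catch. I carried it over the yellow look-alikes and lowered it upright into the guide hole. The job was handed in with the probe still held there, at about 22.4 s on the robot's clock.

- **Centring:** the wrist view shows the ring and hole concentric to about 0.2 mm sideways. The far gap is 45 px, against 46 px expected for a centred ring.
- **Height:** by the arm's position the ring is within about 0.2 mm of the top of the hole. Comparing the grip before the pull and near the end showed no clear slip (under 0.4 px).
- **Force and uprightness:** I saw no sign of contact with the box while lowering; side forces stayed around the sensor's noise level. The tool is vertical, and any rod tilt I could see is 0.4° or less.
- **Other objects:** the short probe, look-alikes, vial and carton look undisturbed in the last scene picture.
- **Disagreement:** the scene and wrist cameras differed by about 1 to 2 mm on where the hole is, within their calibration. I used the wrist view of the rod against the hole. The scene view was too dark at the mouth to confirm the ring height independently.

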